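# Fit a domed rest to a spring-loaded work support and cam-lock its leg at the mark

## Task

Get the work support ready for the next board: take the domed rest out of the wooden tray and seat it fully in the socket on top of the sliding leg. Then, with the cam lever still open, push the leg down against its spring until its lower edge just reaches the top edge of the dark tape band on the post, hold it there and squeeze the lever fully shut against the leg. Finish while still holding leg and lever squeezed between the fingers at the mark; leave the other two rests in the tray and everything else on the table where it is.

Things in the scene. Friction and masses are not known exactly. Their poses are not given: they have to be found in the camera images.
- stand: The work support: grey magnetic base 76 x 112 x 24 mm fixed to the table, with an upright square steel post (16 mm) on which the leg slides. Origin: centre of the base's underside, on the post's axis; z up, y from the press tab's side (-y) to the cam lever's side (+y) of the leg, x across.
- leg: Aluminium leg sliding up and down on the post: 28 x 28 mm, 88 mm tall, clamp collar round it 10 to 40 mm above its lower edge. Origin: centre of its lower edge, axes as the stand's. On its -y side a press tab 34 mm wide juts out level from y = -14 mm (solid to -49 mm), its top 52 mm above the origin. An inner spring pushes the leg up; with the lever shut a brake grips the post.
- slide (a joint): How far the leg is pushed down from its top stop, m: 0 = up (start), at most 0.042. At 0 the leg's lower edge is 100 mm above the table. Pushing down takes about 4 N at the top, 8 N at the bottom; let go with the lever open, it springs up again.
- leg_edge (a point): Centre of the leg's lower edge (moves with the leg).
- tab_top (a point): Point on top of the press tab, 40 mm from the leg's axis on the -y side, 52 mm above leg_edge; fingertips can push the leg down here.
- socket (a point): Centre of the mouth of the socket in the leg's flat top, 88 mm above leg_edge: a 13 mm hole, 18 mm deep, chamfered 2 mm.
- mark (a point): Top edge of the dark tape band (8 mm wide) round the post, on the post's axis: 60 to 88 mm above the table. leg_edge must come level with it.
- cam (a joint): Angle of the cam lever, rad: 0 = shut, upright along the leg's +y face; up to 0.40 = open, leaning away from the leg. It stays where it is left. Shutting it takes about 5 to 8 N at its tip; pivot 26 mm above leg_edge and 22 mm from the leg's axis on the +y side.
- lever: Dark steel cam lever, 22 mm wide, 7 mm thick, reaching 54 mm from its pivot. Origin on the pivot, z along the lever. Shut, its outer face is 23 mm from the leg's axis, so leg and lever are 37 mm across (leg's -y face to lever's outer face), and its tip is 8 mm below the leg's top; open, the tip's outer face is about 37 to 43 mm from the axis.
- lever_tip (a point): Outer face of the lever, 50 mm from the pivot.
- tray: Wooden tray with four round 14 mm pockets in a row along its y axis (at y = -63, -21, 21, 63 mm; the last is empty), 78 x 188 x 29 mm with rim, fixed. Origin: centre of its underside. The surface with the pockets is 26 mm above the table; the rim stands 3 mm higher at x = +-34 to +-39 mm.
- rest_dome: The rest to fit: steel, round stem 10 mm thick and 16 mm long with a chamfered foot, head 18 mm round and 18 mm tall with a smooth domed (hemispherical) top. Origin: centre of the stem's foot, z up to the dome. 30 g. It stands upright in one of the first three pockets with its head on the tray's surface, in any order with the others. Fully seated, its origin is 16 mm below the socket's mouth.
- rest_flat: Steel rest with a wide flat round head, 24 mm by 8 mm. Same stem and origin. Leave it.
- rest_vee: Steel rest with a square 20 mm head with a vee groove. Same stem and origin. Leave it.
- clamp: F-clamp, 83 x 266 x 27 mm, lying along the back edge; a bystander, leave it. Origin: centre of its underside.
- flange: Steel blade flange, ring 91 mm across, 16 mm high, back right; a bystander, leave it. Origin: centre of its underside.
- wax: Wax tin, round, 66 mm across, 24 mm high, at the back; a bystander, leave it. Origin: centre of its underside.
- oak: Oak offcut, 50 x 85 x 22 mm, left of the support; a bystander, leave it. Origin: centre of its underside.
- key: Hex key, 49 x 114 x 7 mm, at the back, behind the tray; a bystander, leave it. Origin: centre of its underside.
- pen: Carpenter pencil, 183 mm long, flat, lying between tray and support; a bystander, leave it. Origin: centre of its underside.
Things that resemble listed ones, but are neither listed nor needed, are in the scene too. There is more than one size of the stand; the job needs the smaller.

How it is judged:
By the outcome, as a careful person would: the job done as asked, in the order asked, and still so for the second after the job is handed in, while the arm keeps its last pose, push and grip.
It also fails if it takes over 48 s, if anything falls off the work surface, if the arm or the gripper's body presses on something with over 40 N, if the wrist force passes 120 N, or if a joint passes its speed limit or range.

## Robot

A 6-joint arm with a two-finger parallel gripper is mounted at the origin on the work surface; the furniture and walls round the work are solid. World frame = base frame: x ahead of the robot, y to its left, z up, the work surface at z = 0. Lengths are in m, angles in rad, forces in N, time in s.
With the tool pointing down it reaches from about 0.225 to 0.875 m from the base axis. Payload 3.4 kg.
Tool frame: the origin (TCP) lies between the finger pads, 19 mm behind the fingertips; this is the grasp point; z points along the fingers, y is the line along which they close (so a half turn about z gives the same grasp; the last joint's range is limited). The gripper opens to 85 mm and grips with 20 to 120 N. Pads are 22 mm wide; open, the fingers measure 114 mm over their backs; the gripper's body (76 mm by 85 mm) begins 54 mm behind the grasp point. The pads swing forward as they close: fully open they stand 13 mm farther back than shut.
Start: joints at [-0.121, 0.276, 1.505, -0, 1.361, -0.121], TCP at [0.575, -0, 0.25] pointing down, gripper open.
Joint ranges: [-2.89, 2.89], [-0.75, 2.08], [0.22, 2.7], [-1.18, 4.32], [0.11, 2.71], [-2.7, 2.7]. Speed limits (rad/s): [2.57, 2.57, 3.14, 3.14, 3.14, 3.14].

## Interface

Orientations are given as a unit quaternion [w, x, y, z].
In Python, from rig import manip gives the robot as it stands.
- The arm moves only by the shell command python3 -m pendant 'ROWS' [FORCE]. ROWS is JSON, a list of rows, each an object of numbers: "dx", "dy", "dz": the shift along the tool's x, y, z in m; "rx", "ry", "rz": the turn, a rotation vector about the tool's x, y, z in degrees; "hand": the finger opening in m, from 0 to 0.0854. In form: [{"dx": .., "dy": .., "dz": .., "rx": .., "ry": .., "rz": .., "hand": ..}, ...]. A call has 1 to 12 rows; each row shifts and turns the commanded pose from where the row before left it, along the tool's axes as they then stand; what a row does not reach is not made up. A row lasts 1/12 s, in which the tool goes at most 41.7 mm and 7.16 degrees, less where a joint would pass 70% of its speed; a pose out of reach is approached as far as the arm can. A call is refused whole if a number of a shift passes 0.0417 or a number of a turn 7.16, either way. A call with a gripper value outside its range is refused whole. The fingers move at their own pace and stop on an object; FORCE is the grip in N (left out, the last holds). Time passes only in rows, so rows that do not move let the fingers close. It gives the time, the measured TCP pose, the force, the opening and the grip force at its end, in the units of the state.
- manip.get_state(): the state, without advancing time (a new reading comes with each control period).
- manip.get_image(name): name is "scene" or "side" or "wrist"; returns a dict with "frame" (480x640x3 uint8, red, green, blue), "fx", "fy", "cx", "cy" (pixels), "position" and "attitude" of the camera in the world; the wrist camera has in their place "mount" (4x4, takes a point from camera to tool coordinates, whose origin is the TCP and whose axes are the flange's). Camera axes: x right, y up, looking along -z (the intrinsics and any distortion apply to the point x, -y, -z); pixel columns grow to the right and rows downward; lengths in m; the calibration is good to about 2 mm. A picture is of the moment at which its call begins: read the wrist's pose just before it. There is no depth.
- manip.sign_off(): hands the job in; it is judged then, once.
The state is a dict: "clock": time; "qpos": joint angles; "qd": joint speeds; "effort": joint torques, N m; "position": TCP position; "ee_rot": TCP orientation; "contact_force": force on the tool from outside, world axes, zero at the start; "moment": the same for the moment, N m; "width": finger opening in m; "gripper_force": force on a finger pad.
Only numpy, scipy, OpenCV 4.12 (cv2) and the standard library are available. Lean on these libraries where they do the work, as an engineer would, in place of code of your own. Each camera call takes 0.05 s, during which the arm holds its last target. There are 200 camera calls.

## Working session

There is one attempt and no reset: what is moved stays moved. The work goes in short steps, Python scripts to look and compute and a shell command to move; the robot and the scene stay as the last step left them, time stands still between calls to the robot, and variables do not carry over. Pictures are saved under pics/ and viewed, at most 10 in all, crops included, and the job is handed in when it is done.

```bash
mkdir -p pics; ls
cat > h.py <<'E'
from rig import manip
import numpy as np, cv2, json
from scipy.spatial.transform import Rotation as R
def q2R(q): return R.from_quat([q[1],q[2],q[3],q[0]]).as_matrix()
def snap(name,fn):
    s=manip.get_state(); d=manip.get_image(name)
    cv2.imwrite(fn,cv2.cvtColor(d["frame"],cv2.COLOR_RGB2BGR))
    m={k:(np.array(v).tolist() if not isinstance(v,(int,float,str)) else v) for k,v in d.items() if k!="frame"}
    m["s"]={k:np.array(s[k]).tolist() for k in("position","ee_rot")}
    json.dump(m,open(fn+".json","w")); return m
def cam(fn):
    m=json.load(open(fn+".json"))
    K=np.array([[m["fx"],0,m["cx"]],[0,m["fy"],m["cy"]],[0,0,1.]])
    D=np.array(m.get("distortion",[0,0,0,0,0]),float).ravel()
    if "mount" in m:
        T=np.eye(4);T[:3,:3]=q2R(m["s"]["ee_rot"]);T[:3,3]=m["s"]["position"];T=T@np.array(m["mount"])
        return K,D,T[:3,:3],T[:3,3]
    a=np.array(m["attitude"]); A=a if a.shape==(3,3) else q2R(a)
    return K,D,A,np.array(m["position"])
def ray(fn,u,v):
    K,D,A,p=cam(fn); x,y=cv2.undistortPoints(np.array([[[u,v]]],float),K,D)[0,0]
    r=A@np.array([x,-y,-1]); return p,r/np.linalg.norm(r)
def atz(fn,u,v,z):
    p,r=ray(fn,u,v); return p+r*(z-p[2])/r[2]
def proj(fn,P):
    K,D,A,p=cam(fn); c=(np.atleast_2d(P)-p)@A; c=c*[1,-1,-1]
    return cv2.projectPoints(c,np.zeros(3),np.zeros(3),K,D)[0][:,0]
def tri(*obs):
    M=0;b=0
    for o in obs:
        p,r=ray(*o);Q=np.eye(3)-np.outer(r,r);M=M+Q;b=b+Q@p
    x=np.linalg.solve(M,b)
    return x,[np.linalg.norm((np.eye(3)-np.outer(ray(*o)[1],ray(*o)[1]))@(x-ray(*o)[0]))*1e3 for o in obs]
E
python3 - <<'E'
from h import *
for n in("scene","side","wrist"):
    print(n,snap(n,f"pics/{n}0.png"))
print(manip.get_state())
E
```

```text
pics
scene {'fx': 475.88287725522144, 'fy': 475.88287725522144, 'cx': 317.9831780810959, 'cy': 239.25758019694237, 'position': [-0.32539741204000083, 0.7462495352019956, 0.7631617372521469], 'attitude': [-0.4005877991522194, -0.2137830391899134, 0.4350354601339226, 0.7775412373316103], 's': {'position': [0.5744993913890162, 6.638022018474644e-05, 0.24915593048569296], 'ee_rot': [-0.000717829722572342, 0.707100566385725, 0.7071124164938829, -0.0005515230348027963]}}
side {'fx': 540.2353689432296, 'fy': 540.2353689432296, 'cx': 319.9872545085587, 'cy': 236.44384998185504, 'position': [-0.14835706203658028, -0.5790187342814261, 1.351375337532338], 'attitude': [0.8792600161845942, 0.302358592496273, -0.12113314598075509, -0.34757426030640554], 's': {'position': [0.5745067837506452, 4.1051023352016485e-05, 0.24914433643135472], 'ee_rot': [-0.0007112362086804643, 0.7070963699594539, 0.707116591592326, -0.0005861979789307185]}}
wrist {'fx': 403.810123230832, 'fy': 403.810123230832, 'cx': 316.9087979599497, 'cy': 239.51141140649347, 'mount': [[-0.0002512016062036949, 0.9639356585500087, 0.26
[... 424 characters left out ...]
{'clock': 0.15, 'qpos': array([-1.20993040e-01,  2.76439474e-01,  1.50581033e+00, -4.08593314e-05,
        1.36067747e+00, -1.20976676e-01]), 'qd': array([ 0.00116701, -0.00333381, -0.00339304, -0.00042044, -0.00013921,
        0.00054443]), 'effort': array([ 9.65923646e-04, -4.17143512e+01, -2.46032345e+01, -1.26433165e-04,
        7.58384820e-03, -3.43765259e-05]), 'position': array([5.74652148e-01, 2.69872659e-05, 2.49356999e-01]), 'ee_rot': array([-5.13039886e-04,  7.07109387e-01,  7.07103861e-01, -4.27188661e-04]), 'contact_force': array([ 0.04083769,  0.61266293, -0.14328705]), 'moment': array([ 0.00044384,  0.01280149, -0.03142677]), 'gripper_force': 0.0, 'width': 0.08546346841996523}
```

View pics/scene0.png

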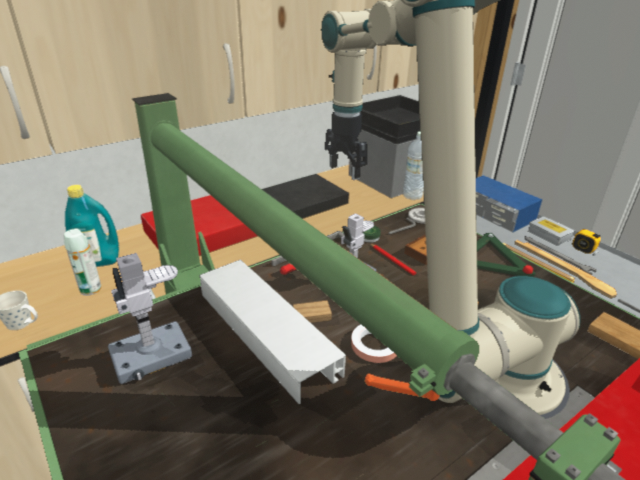

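View pics/side0.png

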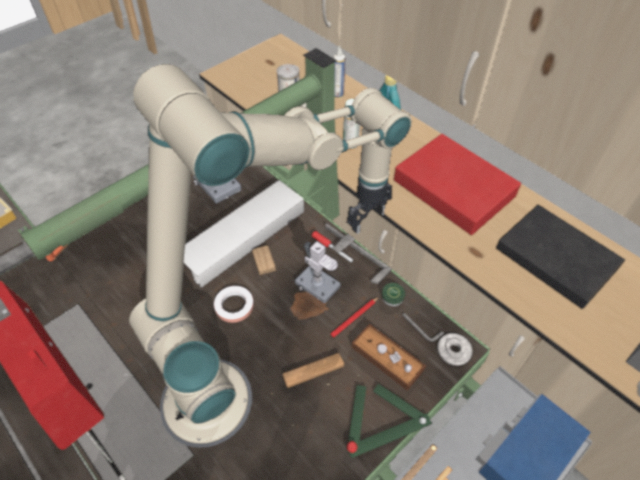

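The scene view shows the larger stand at (150,345) on the far left, and the small stand at (355,235) beside the tube. In the side view the small stand's base is at (318,284), the tray at (388,355) with three rests at (382,349), (395,357) and (408,364), and the wax at (393,293).

Run:
```python
from h import *
f="pics/side0.png"
for n,u,v,z in [("base",318,284,.024),("legtop",317,248,.188),("tray",388,355,.029),("r1",382,348,.036),("r2",395,357,.036),("r3",408,365,.036),("trA",363,327,.029),("trB",354,345,.029),("trC",424,363,.029),("trD",411,384,.029),("wax",393,293,.024),("bigstand",220,188,.024),("tubeA",60,230,.3)]:
    print(n,atz(f,u,v,z).round(3))
print(proj("pics/wrist0.png",[[.55,0,0]]),proj(f,[.575,0,.25]))
```

```text
base [0.44  0.051 0.024]
legtop [0.444 0.059 0.188]
tray [ 0.421 -0.242  0.029]
r1 [ 0.421 -0.219  0.036]
r2 [ 0.427 -0.26   0.036]
r3 [ 0.435 -0.299  0.036]
trA [ 0.432 -0.139  0.029]
trB [ 0.375 -0.16   0.029]
trC [ 0.473 -0.322  0.029]
trD [ 0.404 -0.337  0.029]
wax [ 0.577 -0.12   0.024]
bigstand [0.461 0.554 0.024]
tubeA [-0.042  0.475  0.3  ]
[[292.85330326 203.14539508]] [[368.21452234 219.83851462]]
```

View pics/wrist0.png

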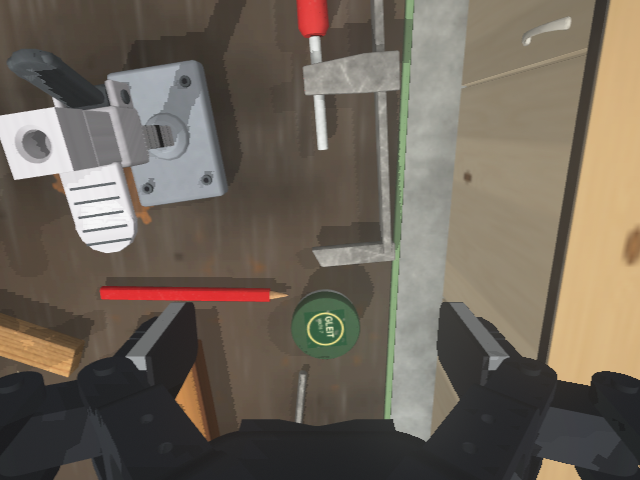

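The wrist view shows the stand clearly: socket mouth at (36,146), base bolts at (184,81), (207,179) and (148,188), tab end at (107,250), lever tip at (15,60) and wax at (326,325). Image right is world +x and image up is +y.

Run:
```python
from h import *
f="pics/wrist0.png"
for n,u,v,z in [("socket",36,146,.188),("b1",184,81,.024),("b2",207,179,.024),("b3",148,188,.024),("c1",200,60,.024),("c2",227,193,.024),("tabend",107,250,.152),("tabL",63,180,.152),("tabR",127,170,.152),("tabLe",78,240,.152),("tabRe",133,235,.152),("wax",326,325,.024),("pentip",288,295,.007),("penend",100,293,.007),("lt1",110,112,.188),("lt0",0,114,.188),("lt2",12,179,.188),("lt3",73,170,.188),("lt4",57,107,.188)]:
    print(n,atz(f,u,v,z).round(4))
im=cv2.imread(f)[20:270,0:250]; cv2.imwrite("pics/c1.png",cv2.resize(im,None,fx=2.4,fy=2.4,interpolation=2))
```

```text
socket [0.4468 0.0601 0.188 ]
b1 [0.4648 0.1046 0.024 ]
b2 [0.4777 0.0254 0.024 ]
b3 [0.4259 0.0177 0.024 ]
c1 [0.479  0.1204 0.024 ]
c2 [0.4943 0.0133 0.024 ]
tabend [4.523e-01 3.000e-04 1.520e-01]
tabL [0.4337 0.0404 0.152 ]
tabR [0.4695 0.0458 0.152 ]
tabLe [0.4366 0.0063 0.152 ]
tabRe [0.4683 0.0092 0.152 ]
wax [ 0.5812 -0.1133  0.024 ]
pentip [ 0.5442 -0.0898  0.007 ]
penend [ 0.3602 -0.0878  0.007 ]
lt1 [0.4821 0.0746 0.188 ]
lt0 [0.4335 0.0738 0.188 ]
lt2 [0.433  0.0453 0.188 ]
lt3 [0.4617 0.0494 0.188 ]
lt4 [0.4591 0.0767 0.188 ]
```

View pics/c1.png

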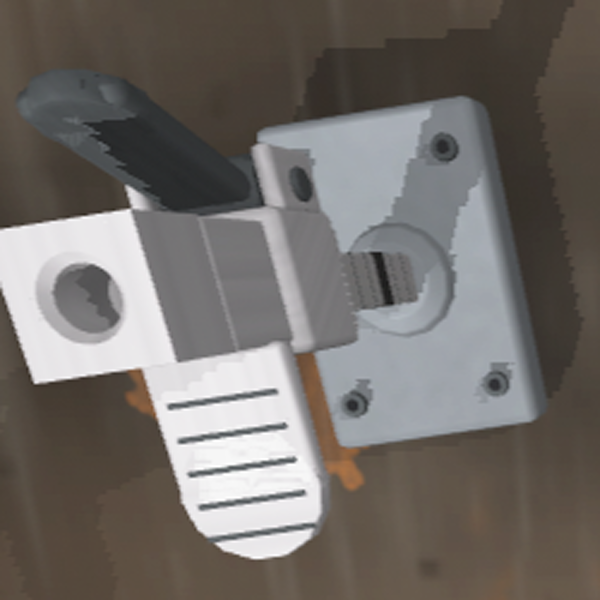

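The crop shows the dark tape band on the post at crop (380,278), the leg collar, the open lever and the tab. Stand yaw is about 8.8° and its axis about (0.446, 0.061). To measure the mark precisely I need a flatter view, so I'll tilt the wrist camera from the -y side.

```bash
python3 -m pendant '[{"dx":-0.03,"dy":-0.031,"dz":0.008},{"dx":-0.03,"dy":-0.031,"dz":0.008},{"dx":-0.03,"dy":-0.031,"dz":0.008},{"dx":-0.03,"dy":-0.031,"dz":0.006},{"ry":7},{"ry":7},{"ry":7},{"ry":7},{"ry":7},{"ry":7},{"ry":7},{"ry":7}]'
python3 - <<'E'
from h import *
snap("wrist","pics/w1.png"); s=manip.get_state(); print(s["qpos"].round(2),s["position"].round(4),s["ee_rot"].round(3))
E
```

```text
[-0.12  0.28  1.51 -0.    1.36 -0.12] [0.5747 0.     0.2495] [-0.     0.707  0.707 -0.   ]invalid input
```

View pics/w1.png

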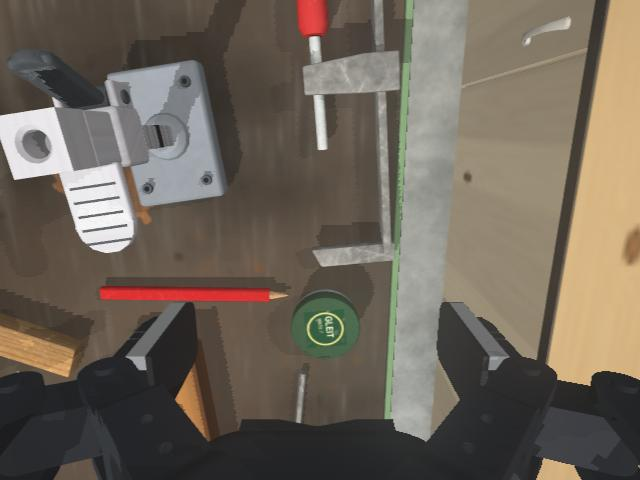

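The view is unchanged because the call was refused. Rows probably need every key.

```bash
python3 -m pendant '[{"dx":-0.03,"dy":-0.031,"dz":0.008,"rx":0,"ry":0,"rz":0,"hand":0.085},{"dx":-0.03,"dy":-0.031,"dz":0.008,"rx":0,"ry":0,"rz":0,"hand":0.085},{"dx":-0.03,"dy":-0.031,"dz":0.008,"rx":0,"ry":0,"rz":0,"hand":0.085},{"dx":-0.03,"dy":-0.031,"dz":0.006,"rx":0,"ry":0,"rz":0,"hand":0.085},{"dx":0,"dy":0,"dz":0,"rx":0,"ry":7,"rz":0,"hand":0.085},{"dx":0,"dy":0,"dz":0,"rx":0,"ry":7,"rz":0,"hand":0.085},{"dx":0,"dy":0,"dz":0,"rx":0,"ry":7,"rz":0,"hand":0.085},{"dx":0,"dy":0,"dz":0,"rx":0,"ry":7,"rz":0,"hand":0.085},{"dx":0,"dy":0,"dz":0,"rx":0,"ry":7,"rz":0,"hand":0.085},{"dx":0,"dy":0,"dz":0,"rx":0,"ry":7,"rz":0,"hand":0.085},{"dx":0,"dy":0,"dz":0,"rx":0,"ry":7,"rz":0,"hand":0.085},{"dx":0,"dy":0,"dz":0,"rx":0,"ry":7,"rz":0,"hand":0.085}]'
python3 - <<'E'
from h import *
snap("wrist","pics/w1.png"); s=manip.get_state(); print(s["qpos"].round(2),s["position"].round(4),s["ee_rot"].round(3))
E
```

```text
clock: 1.2
position: [0.4575, -0.1155, 0.2218]
ee_rot: [-0.332, 0.624, 0.624, 0.334]
contact_force: [-0.5, 0.7, -1.0]
width: 0.0854
gripper_force: 0.0
[-0.84  0.48  1.68  0.61  1.78 -0.97] [ 0.4569 -0.1171  0.2173] [-0.336  0.625  0.62   0.335]
```

View pics/w1.png

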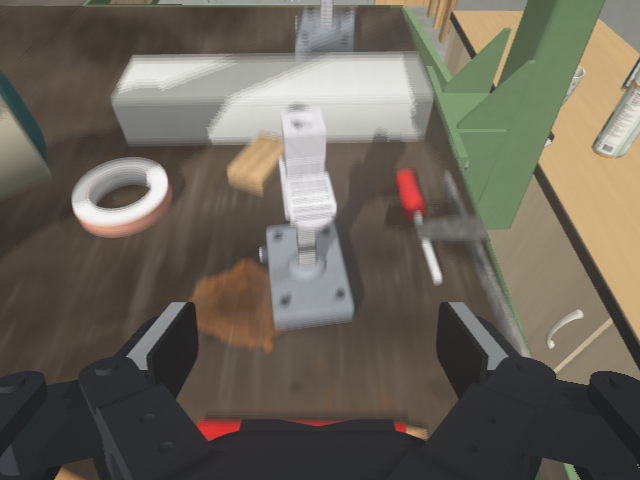

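The tilted view shows the stand at (308,260) with the post visible below the tab at (306,245), blurred by motion. I'll move closer, settle, then crop.

```bash
python3 -m pendant '[{"dx":0,"dy":0,"dz":0.03,"rx":0,"ry":7,"rz":0,"hand":0.085},{"dx":-0.01,"dy":0,"dz":0.03,"rx":0,"ry":3,"rz":0,"hand":0.085},{"dx":0,"dy":0,"dz":0,"rx":0,"ry":0,"rz":0,"hand":0.085},{"dx":0,"dy":0,"dz":0,"rx":0,"ry":0,"rz":0,"hand":0.085},{"dx":0,"dy":0,"dz":0,"rx":0,"ry":0,"rz":0,"hand":0.085},{"dx":0,"dy":0,"dz":0,"rx":0,"ry":0,"rz":0,"hand":0.085}]'
python3 - <<'E'
from h import *
snap("wrist","pics/w2.png")
ax=np.array([.446,.061]); y=np.array([-.153,.988]); 
f="pics/w2.png"
p=proj(f,[[*(ax-y*.014),.1],[*(ax-y*.008),.06],[*(ax-y*.008),.088],[*ax,.188]]);print(p.round(1))
c=p[1].astype(int); im=cv2.imread(f)[max(0,c[1]-80):c[1]+45,max(0,c[0]-75):c[0]+75]
print(c[0]-75,c[1]-80); cv2.imwrite("pics/c2.png",cv2.resize(im,None,fx=4.5,fy=4.5,interpolation=2))
E
```

```text
clock: 1.75
position: [0.4578, -0.0678, 0.1834]
ee_rot: [-0.383, 0.593, 0.595, 0.385]
contact_force: [-1.0, 0.0, 0.8]
width: 0.0848
gripper_force: 0.0
[[304.8 273.5]
 [304.7 305.4]
 [304.  279.6]
 [299.2 147.8]]
229 225
```

View pics/c2.png

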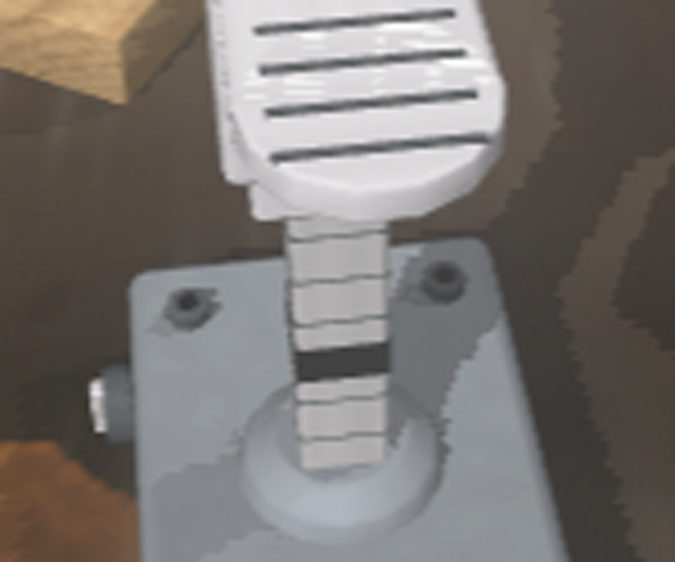

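The crop shows the press tab, the scaled post with lines roughly every 10 mm, and the tape band with its top edge at about crop y=348 (image row 302.3, col 305). That puts the mark near z = 63–64 mm. I'll refine this with a sub-pixel profile, which the graduation spacing lets me check.

Run:
```python
from h import *
f="pics/w2.png"; g=cv2.cvtColor(cv2.imread(f),cv2.COLOR_BGR2GRAY).astype(float)
ax=np.array([.446,.061]); x=np.array([.988,.153]); y=np.array([-.153,.988])
zs=np.arange(.04,.1,.0005); a=0
for o in(-.004,-.002,0,.002,.004):
    P=np.array([[*(ax-y*.008+x*o),z] for z in zs]); p=proj(f,P).astype(np.float32)
    a=a+cv2.remap(g.astype(np.float32),p[:,:1],p[:,1:],cv2.INTER_CUBIC)[:,0]/5
for z,v in zip(zs,a): print(f"{z*1e3:.1f}:{v:.0f}",end=" ")
print("\nleg corner", proj(f,[[*(ax-y*.014-x*.014),.1]]))
```

```text
40.0:153 40.5:139 41.0:141 41.5:157 42.0:173 42.5:178 43.0:176 43.5:175 44.0:174 44.5:175 45.0:175 45.5:175 46.0:175 46.5:175 47.0:175 47.5:174 48.0:175 48.5:176 49.0:177 49.5:168 50.0:150 50.5:138 51.0:144 51.5:162 52.0:175 52.5:177 53.0:175 53.5:174 54.0:175 54.5:178 55.0:179 55.5:165 56.0:133 56.5:96 57.0:71 57.5:64 58.0:64 58.5:66 59.0:66 59.5:67 60.0:67 60.5:67 61.0:67 61.5:67 62.0:67 62.5:65 63.0:63 63.5:69 64.0:89 64.5:124 65.0:157 65.5:175 66.0:178 66.5:175 67.0:174 67.5:174 68.0:175 68.5:176 69.0:176 69.5:169 70.0:153 70.5:138 71.0:140 71.5:157 72.0:172 72.5:177 73.0:175 73.5:174 74.0:174 74.5:174 75.0:174 75.5:174 76.0:174 76.5:174 77.0:174 77.5:174 78.0:174 78.5:175 79.0:177 79.5:172 80.0:155 80.5:136 81.0:139 81.5:161 82.0:176 82.5:177 83.0:174 83.5:174 84.0:174 84.5:174 85.0:174 85.5:174 86.0:174 86.5:174 87.0:174 87.5:174 88.0:174 88.5:175 89.0:177 89.5:170 90.0:152 90.5:136 91.0:141 91.5:160 92.0:174 92.5:176 93.0:173 93.5:176 94.0:182 94.5:185 95.0:186 95.5:189 96.0:192 96.5:195 97.0:198 97.5:201 98.0:203 98.5:205 99.0:207 99.5:210 
leg corner [[284.61632923 275.63174041]]
```

Run:
```python
from h import *
f="pics/w2.png"; g=cv2.cvtColor(cv2.imread(f),cv2.COLOR_BGR2GRAY).astype(np.float32)
ax=np.array([.446,.061]); x=np.array([.988,.153]); y=np.array([-.153,.988])
zs=np.arange(.094,.110,.0005)
for o in(-.0125,-.0115,-.0105,-.0095):
    p=proj(f,[[*(ax-y*.014+x*o),z] for z in zs]).astype(np.float32)
    a=cv2.remap(g,p[:,:1],p[:,1:],cv2.INTER_CUBIC)[:,0]; print(o,[(round(z*1e3,1),int(v)) for z,v in zip(zs,a)])
print(g[268:279,278:296].astype(int))
for o in (.008,-.008): print(proj(f,[[*(ax-y*.008+x*o),.08]]))
print(g[285,285:325].astype(int))
```

```text
-0.0125 [(np.float64(94.0), 75), (np.float64(94.5), 69), (np.float64(95.0), 65), (np.float64(95.5), 68), (np.float64(96.0), 74), (np.float64(96.5), 80), (np.float64(97.0), 82), (np.float64(97.5), 81), (np.float64(98.0), 81), (np.float64(98.5), 82), (np.float64(99.0), 82), (np.float64(99.5), 82), (np.float64(100.0), 82), (np.float64(100.5), 82), (np.float64(101.0), 74), (np.float64(101.5), 102), (np.float64(102.0), 160), (np.float64(102.5), 203), (np.float64(103.0), 201), (np.float64(103.5), 200), (np.float64(104.0), 200), (np.float64(104.5), 200), (np.float64(105.0), 199), (np.float64(105.5), 198), (np.float64(106.0), 198), (np.float64(106.5), 198), (np.float64(107.0), 197), (np.float64(107.5), 198), (np.float64(108.0), 197), (np.float64(108.5), 192), (np.float64(109.0), 185), (np.float64(109.5), 177)]
-0.0115 [(np.float64(94.0), 76), (np.float64(94.5), 65), (np.float64(95.0), 64), (np.float64(95.5), 69), (np.float64(96.0), 76), (np.float64(96.5), 80), (np.float64(97.0), 80), (np.float64(97.5), 79), (np.float64(98.0), 80), (np.float64(98.5), 80), (np.float64(99.0), 81), (np.float64(9
[... 2505 characters left out ...]
 193 192 191 197 199 196]
 [ 79  79  79  79  80  81  83 120 175 194 188 177 165 141 127 141 144 137]
 [ 78  78  79  78  79  80  82  85  87  88  86  84  83  90 121 167 181 175]
 [ 78  77  78  78  79  80  82  84  84  83  82  81  81  84 111 162 181 176]
 [ 77  78  78  78  78  80  81  84  84  82  82  81  81  89 116 163 180 177]
 [ 76  76  76  77  78  79  81  83  83  82  81  80  81  80 112 134 164 176]
 [ 76  77  77  77  78  79  81  83  82  81  80  79  80  80 120 116 107 114]]
[[314.96373535 286.11376706]]
[[293.36033688 288.50232134]]
[152 153 153 153 153 153 153 146 145 169 178 174 173 174 175 177 177 177
 176 174 173 173 173 172 172 173 174 174 170 140 121 143 152 132 115 115
 115 107  92  85]
```

```bash
python3 -m pendant '[{"dx":-0.03,"dy":0,"dz":-0.01,"rx":0,"ry":6,"rz":0,"hand":0.085},{"dx":-0.03,"dy":0,"dz":0,"rx":0,"ry":6,"rz":0,"hand":0.085},{"dx":0,"dy":0,"dz":0,"rx":0,"ry":0,"rz":0,"hand":0.085},{"dx":0,"dy":0,"dz":0,"rx":0,"ry":0,"rz":0,"hand":0.085},{"dx":0,"dy":0,"dz":0,"rx":0,"ry":0,"rz":0,"hand":0.085},{"dx":0,"dy":0,"dz":0,"rx":0,"ry":0,"rz":0,"hand":0.085}]'
python3 - <<'E'
from h import *
f="pics/w3.png"; snap("wrist",f); g=cv2.cvtColor(cv2.imread(f),cv2.COLOR_BGR2GRAY).astype(np.float32)
ax=np.array([.446,.061]); x=np.array([.988,.153]); y=np.array([-.153,.988])
print(cam(f)[3])
def prof(ps,z0,z1):
    zs=np.arange(z0,z1,.0005);a=0
    for xo,yo in ps:
        p=proj(f,[[*(ax+y*yo+x*xo),z] for z in zs]).astype(np.float32)
        a=a+cv2.remap(g,p[:,:1],p[:,1:],cv2.INTER_CUBIC)[:,0]/len(ps)
    print(*[f"{z*1e3:.1f}:{v:.0f}" for z,v in zip(zs,a)])
prof([(o,-.008) for o in(-.004,-.002,0,.002,.004)],.045,.1)
prof([(o,-.014) for o in(-.0125,-.0115,-.0105)],.094,.112)
prof([(o,-.014) for o in(.0125,.0115,.0105)],.094,.112)
print(proj(f,[[*(ax-y*.008),.08],[*(ax-y*.014-x*.014),.1]]))
E
```

```text
clock: 2.3
position: [0.4573, -0.0973, 0.1346]
ee_rot: [-0.442, 0.549, 0.552, 0.445]
contact_force: [0.1, -0.2, 0.1]
width: 0.0851
gripper_force: 0.0
[ 0.4554205  -0.20363084  0.22752678]
45.0:142 45.5:142 46.0:142 46.5:142 47.0:142 47.5:142 48.0:142 48.5:142 49.0:143 49.5:142 50.0:127 50.5:107 51.0:110 51.5:131 52.0:143 52.5:143 53.0:142 53.5:142 54.0:142 54.5:142 55.0:144 55.5:144 56.0:124 56.5:83 57.0:52 57.5:47 58.0:50 58.5:50 59.0:50 59.5:50 60.0:50 60.5:50 61.0:50 61.5:50 62.0:51 62.5:50 63.0:49 63.5:47 64.0:59 64.5:95 65.0:133 65.5:145 66.0:143 66.5:142 67.0:142 67.5:142 68.0:142 68.5:142 69.0:143 69.5:143 70.0:129 70.5:106 71.0:107 71.5:131 72.0:144 72.5:142 73.0:142 73.5:142 74.0:142 74.5:142 75.0:142 75.5:142 76.0:142 76.5:142 77.0:142 77.5:142 78.0:142 78.5:142 79.0:143 79.5:143 80.0:129 80.5:105 81.0:108 81.5:133 82.0:144 82.5:142 83.0:141 83.5:142 84.0:142 84.5:142 85.0:142 85.5:142 86.0:142 86.5:142 87.0:142 87.5:142 88.0:142 88.5:142 89.0:143 89.5:143 90.0:129 90.5:106 91.0:109 91.5:133 92.0:144 92.5:143 93.0:142 93.5:142 94.0:142 94.5:142 95.0:142 95.5:145 96.0:139 96.5:112 97.0:92 97.5:93 98.0:91 98.5:105 99.0:139 99.5:158 100.0:157
94.0:71 94.5:71 95.0:71 95.5:71 96.0:71 96.5:71 97.0:71 97.5:71 98.0:71 98.5:71 99.0:71 99.5:71 100.0:71 100.5:70 101.0:69 101.5:88 102.0:136 102.5:164 103.0:160 103.5:160 104.0:160 104.5:160 105.0:160 105.5:160 106.0:160 106.5:160 107.0:160 107.5:160 108.0:160 108.5:160 109.0:160 109.5:166 110.0:145 110.5:102 111.0:109 111.5:138
94.0:71 94.5:71 95.0:71 95.5:71 96.0:71 96.5:71 97.0:72 97.5:72 98.0:72 98.5:72 99.0:72 99.5:72 100.0:72 100.5:72 101.0:71 101.5:97 102.0:143 102.5:159 103.0:155 103.5:155 104.0:155 104.5:155 105.0:155 105.5:155 106.0:155 106.5:155 107.0:155 107.5:155 108.0:155 108.5:155 109.0:154 109.5:151 110.0:131 110.5:103 111.0:114 111.5:141
[[304.92301448 254.41562234]
 [285.69488756 235.05645572]]
```

Two views agree: scale lines fall every 10.0 mm with a constant bias of +0.7 mm, and the band top reads 64.5, so the mark is at about 63.7 mm and the needed slide is about 36.3 mm. Next I'll untilt and move over the tray.

```bash
python3 -m pendant '[{"dx":0,"dy":0,"dz":-0.014,"rx":0,"ry":-6.5,"rz":0,"hand":0.085},{"dx":0,"dy":0,"dz":-0.014,"rx":0,"ry":-6.5,"rz":0,"hand":0.085},{"dx":0,"dy":0,"dz":-0.014,"rx":0,"ry":-6.5,"rz":0,"hand":0.085},{"dx":0,"dy":0,"dz":-0.014,"rx":0,"ry":-6.5,"rz":0,"hand":0.085},{"dx":0,"dy":0,"dz":-0.014,"rx":0,"ry":-6.5,"rz":0,"hand":0.085},{"dx":0,"dy":0,"dz":-0.014,"rx":0,"ry":-6.5,"rz":0,"hand":0.085},{"dx":0,"dy":0,"dz":-0.014,"rx":0,"ry":-6.5,"rz":0,"hand":0.085},{"dx":0,"dy":0,"dz":-0.014,"rx":0,"ry":-6.5,"rz":0,"hand":0.085},{"dx":0,"dy":0,"dz":-0.014,"rx":0,"ry":-6.5,"rz":0,"hand":0.085},{"dx":0,"dy":0,"dz":-0.014,"rx":0,"ry":-6.5,"rz":0,"hand":0.085},{"dx":0,"dy":0,"dz":-0.014,"rx":0,"ry":-6.5,"rz":0,"hand":0.085},{"dx":0,"dy":0,"dz":-0.014,"rx":0,"ry":-6.5,"rz":0,"hand":0.085}]'; python3 -m pendant '[{"dx":-0.02,"dy":-0.015,"dz":0.02,"rx":0,"ry":0,"rz":0,"hand":0.032},{"dx":-0.02,"dy":-0.015,"dz":0.02,"rx":0,"ry":0,"rz":0,"hand":0.032},{"dx":0,"dy":0,"dz":0,"rx":0,"ry":0,"rz":0,"hand":0.032},{"dx":0,"dy":0,"dz":0,"rx":0,"ry":0,"rz":0,"hand":0.032},{"dx":0,"dy":0,"dz":0,"rx":0,"ry":0,"rz":0,"hand":0.032},{"dx":0,"dy":0,"dz":0,"rx":0,"ry":0,"rz":0,"hand":0.032}]';  python3 - <<'E'
from h import *
f="pics/w4.png"; snap("wrist",f); s=manip.get_state(); print(s["position"],s["ee_rot"],s["width"],s["qpos"].round(2))
E
```

```text
clock: 3.35
position: [0.4558, -0.2012, 0.2526]
ee_rot: [0.008, 0.707, 0.707, 0.0]
contact_force: [0.3, 0.5, -0.5]
width: 0.0854
gripper_force: 0.0
clock: 3.85
position: [0.4275, -0.2418, 0.2082]
ee_rot: [0.003, 0.707, 0.707, 0.001]
contact_force: [0.2, -0.7, -0.9]
width: 0.0317
gripper_force: 0.0
[ 0.42750631 -0.24197625  0.20757241] [2.12153769e-03 7.07103543e-01 7.07106605e-01 5.72010616e-04] 0.03185132534706262 [-0.66  0.18  1.75  0.    1.21 -0.66]
```

View pics/w4.png

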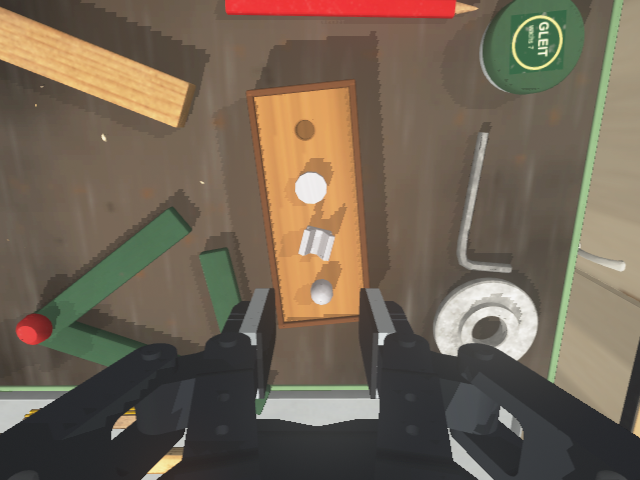

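The tray holds, from top to bottom: the empty pocket (304,130), the flat rest (310,188), the vee (317,244) and the dome (321,292), which is at the -y end. Now to measure them.

Run:
```python
from h import *
f="pics/w4.png"; im=cv2.imread(f); g=cv2.cvtColor(im,cv2.COLOR_BGR2GRAY); hsv=cv2.cvtColor(im,cv2.COLOR_BGR2HSV)
def blob(u,v,r,maxs=60):
    m=np.zeros(g.shape,np.uint8); m[v-r:v+r,u-r:u+r]=((hsv[v-r:v+r,u-r:u+r,1]<maxs)*255)
    n,l,st,c=cv2.connectedComponentsWithStats(m); k=1+np.argmax(st[1:,4]); return c[k],st[k]
d,sd=blob(321,292,20); fl,sf=blob(310,188,22); print(d,sd,fl,sf)
D=atz(f,*d,.036); F=atz(f,*fl,.033); H=atz(f,304,130,.026)
print("dome",D,"flat",F,"hole",H)
print("steps",np.linalg.norm((F-H)[:2]),np.linalg.norm((D-F)[:2]),"yaw",np.degrees(np.arctan2(-(H-D)[0],(H-D)[1])))
for n,u,v in(("TL",248,91),("TR",355,81),("BR",369,316)): print(n,atz(f,u,v,.029).round(4))
print(manip.get_state()["position"])
```

```text
[321.23214286 291.66071429] [311 279  22  26 448] [310.42821473 187.35081149] [295 172  32  32 801]
dome [ 0.43009179 -0.29926903  0.036     ] flat [ 0.42189512 -0.21703553  0.033     ] hole [ 0.41729854 -0.17595179  0.026     ]
steps 0.041340074288662265 0.08264099830261028 yaw 5.922825281861817
TL [ 0.378  -0.1493  0.029 ]
TR [ 0.4535 -0.1427  0.029 ]
BR [ 0.4696 -0.3239  0.029 ]
[ 0.42750631 -0.24197625  0.20757241]
```

```bash
python3 -m pendant '[{"dx":-0.03,"dy":0.0015,"dz":0.02,"rx":0,"ry":0,"rz":0,"hand":0.032},{"dx":-0.0285,"dy":0.0012,"dz":0.02,"rx":0,"ry":0,"rz":-6,"hand":0.032},{"dx":0,"dy":0,"dz":0.03,"rx":0,"ry":0,"rz":0,"hand":0.032},{"dx":0,"dy":0,"dz":0.02,"rx":0,"ry":0,"rz":0,"hand":0.032},{"dx":0,"dy":0,"dz":0,"rx":0,"ry":0,"rz":0,"hand":0.032},{"dx":0,"dy":0,"dz":0,"rx":0,"ry":0,"rz":0,"hand":0.032},{"dx":0,"dy":0,"dz":0,"rx":0,"ry":0,"rz":0,"hand":0.032}]' 30
python3 - <<'E'
from h import *
f="pics/w5.png"; snap("wrist",f); s=manip.get_state(); print(s["position"],s["ee_rot"],s["width"])
P=[.4302,-.3005,.036]; u,v=proj(f,P)[0]; print(u,v)
im=cv2.imread(f); hsv=cv2.cvtColor(im,cv2.COLOR_BGR2HSV); r=28;u0,v0=int(u),int(v)
m=np.zeros(im.shape[:2],np.uint8); m[v0-r:v0+r,u0-r:u0+r]=(hsv[v0-r:v0+r,u0-r:u0+r,1]<60)*255
n,l,st,c=cv2.connectedComponentsWithStats(m); k=1+np.argmax(st[1:,4]); print(c[k],st[k],atz(f,*c[k],.036),"per-tool",(atz(f,*c[k],.036)-s["position"])@q2R(s["ee_rot"]))
E
```

```text
clock: 4.48
position: [0.4308, -0.3012, 0.1167]
ee_rot: [0.001, 0.669, 0.743, 0.0]
contact_force: [0.2, -0.7, 0.2]
width: 0.0315
gripper_force: 0.0
[ 0.43097261 -0.30137765  0.11711877] [1.78672741e-03 6.68976543e-01 7.43281366e-01 6.31434621e-05] 0.03243802776596761
318.45212047457807 258.148067828251
[318.54002134 256.73105656] [303 239  32  36 937] [ 0.43016276 -0.29970487  0.036     ] per-tool [ 0.00195713 -0.00083137  0.08111219]
```

```bash
python3 -m pendant '[{"dx":0.0012,"dy":-0.0008,"dz":0.03,"rx":0,"ry":0,"rz":0,"hand":0.032},{"dx":0,"dy":0,"dz":0.025,"rx":0,"ry":0,"rz":0,"hand":0.032},{"dx":0,"dy":0,"dz":0.014,"rx":0,"ry":0,"rz":0,"hand":0.032},{"dx":0,"dy":0,"dz":0,"rx":0,"ry":0,"rz":0,"hand":0.032},{"dx":0,"dy":0,"dz":0,"rx":0,"ry":0,"rz":0,"hand":0.032},{"dx":0,"dy":0,"dz":0,"rx":0,"ry":0,"rz":0,"hand":0.01},{"dx":0,"dy":0,"dz":0,"rx":0,"ry":0,"rz":0,"hand":0.01},{"dx":0,"dy":0,"dz":0,"rx":0,"ry":0,"rz":0,"hand":0.01},{"dx":0,"dy":0,"dz":0,"rx":0,"ry":0,"rz":0,"hand":0.01},{"dx":0,"dy":0,"dz":0,"rx":0,"ry":0,"rz":0,"hand":0.01}]' 30
```

```text
clock: 5.37
position: [0.4301, -0.3006, 0.0482]
ee_rot: [0.002, 0.669, 0.743, 0.0]
contact_force: [-0.1, 0.2, 7.6]
width: 0.0155
gripper_force: 29.7
```

Width 15.5 mm with a 7.6 N upward reaction means the pads have caught the dome above its equator. I'll reopen, go slightly lower and regrip.

```bash
python3 -m pendant '[{"dx":0,"dy":0,"dz":0,"rx":0,"ry":0,"rz":0,"hand":0.03},{"dx":0,"dy":0,"dz":0,"rx":0,"ry":0,"rz":0,"hand":0.03},{"dx":0,"dy":0,"dz":0,"rx":0,"ry":0,"rz":0,"hand":0.03},{"dx":0,"dy":0,"dz":0.002,"rx":0,"ry":0,"rz":0,"hand":0.03},{"dx":0,"dy":0,"dz":0,"rx":0,"ry":0,"rz":0,"hand":0.03}]'; python3 -m pendant '[{"dx":0,"dy":0,"dz":0,"rx":0,"ry":0,"rz":0,"hand":0.01},{"dx":0,"dy":0,"dz":0,"rx":0,"ry":0,"rz":0,"hand":0.01},{"dx":0,"dy":0,"dz":0,"rx":0,"ry":0,"rz":0,"hand":0.01},{"dx":0,"dy":0,"dz":0,"rx":0,"ry":0,"rz":0,"hand":0.01},{"dx":0,"dy":0,"dz":0,"rx":0,"ry":0,"rz":0,"hand":0.01}]'
```

```text
clock: 5.78
position: [0.4289, -0.2997, 0.0443]
ee_rot: [0.0, 0.669, 0.743, 0.0]
contact_force: [0.6, 0.9, 2.3]
width: 0.03
gripper_force: 1.1
clock: 6.2
position: [0.4296, -0.3001, 0.0451]
ee_rot: [0.001, 0.669, 0.743, 0.0]
contact_force: [1.2, 1.2, 5.8]
width: 0.0156
gripper_force: 30.3
```

```bash
python3 -m pendant '[{"dx":0,"dy":0,"dz":-0.005,"rx":0,"ry":0,"rz":0,"hand":0.01},{"dx":0,"dy":0,"dz":-0.01,"rx":0,"ry":0,"rz":0,"hand":0.01},{"dx":0,"dy":0,"dz":-0.02,"rx":0,"ry":0,"rz":0,"hand":0.01},{"dx":0,"dy":0,"dz":-0.02,"rx":0,"ry":0,"rz":0,"hand":0.01},{"dx":0,"dy":0,"dz":0,"rx":0,"ry":0,"rz":0,"hand":0.01},{"dx":0,"dy":0,"dz":0,"rx":0,"ry":0,"rz":0,"hand":0.01}]'
python3 - <<'E'
from h import *
f="pics/w6.png"; snap("wrist",f); s=manip.get_state(); print(s["position"],s["width"],s["gripper_force"])
im=cv2.imread(f)[180:440,200:440]; cv2.imwrite("pics/c6.png",cv2.resize(im,None,fx=2.3,fy=2.3,interpolation=2))
E
```

```text
clock: 6.7
position: [0.429, -0.2999, 0.1005]
ee_rot: [0.001, 0.669, 0.743, -0.0]
contact_force: [0.5, -0.7, -0.2]
width: 0.0156
gripper_force: 29.7
[ 0.42835509 -0.29935969  0.09950198] 0.015876819272423126 29.698582936091498
```

View pics/c6.png

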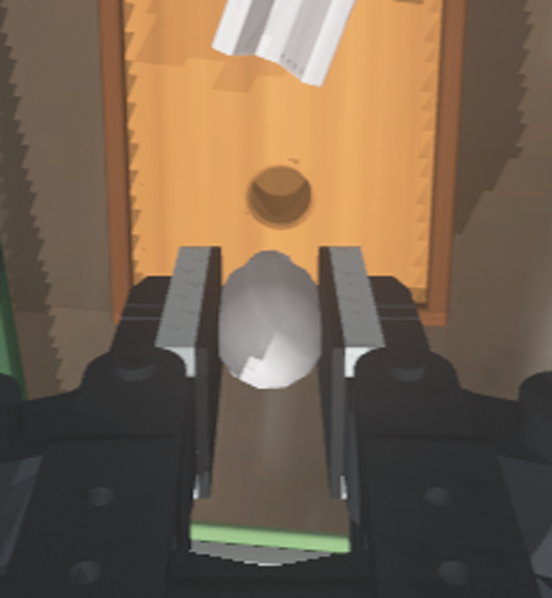

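The rest is held between the pads and its pocket is empty behind it. Next I'll carry it above the socket.

```bash
python3 -m pendant '[{"dx":0.02,"dy":0.003,"dz":-0.03,"rx":0,"ry":0,"rz":0,"hand":0.01},{"dx":0.03,"dy":0.005,"dz":-0.03,"rx":0,"ry":0,"rz":0,"hand":0.01},{"dx":0.035,"dy":0.006,"dz":-0.03,"rx":0,"ry":0,"rz":0,"hand":0.01},{"dx":0.038,"dy":0.006,"dz":-0.03,"rx":0,"ry":0,"rz":0,"hand":0.01},{"dx":0.038,"dy":0.006,"dz":-0.03,"rx":0,"ry":0,"rz":0,"hand":0.01},{"dx":0.038,"dy":0.006,"dz":-0.03,"rx":0,"ry":0,"rz":0,"hand":0.01},{"dx":0.038,"dy":0.006,"dz":-0.02,"rx":0,"ry":0,"rz":0,"hand":0.01},{"dx":0.038,"dy":0.006,"dz":0,"rx":0,"ry":0,"rz":0,"hand":0.01},{"dx":0.035,"dy":0.006,"dz":0,"rx":0,"ry":0,"rz":0,"hand":0.01},{"dx":0.025,"dy":0.004,"dz":0,"rx":0,"ry":0,"rz":0,"hand":0.01},{"dx":0.0155,"dy":0.002,"dz":0,"rx":0,"ry":0,"rz":0,"hand":0.01},{"dx":0,"dy":0,"dz":0,"rx":0,"ry":0,"rz":0,"hand":0.01}]';python3 -m pendant '[{"dx":0,"dy":0,"dz":0,"rx":0,"ry":0,"rz":0,"hand":0.01},{"dx":0,"dy":0,"dz":0,"rx":0,"ry":0,"rz":0,"hand":0.01},{"dx":0,"dy":0,"dz":0,"rx":0,"ry":0,"rz":0,"hand":0.01}]'
python3 - <<'E'
from h import *
f="pics/w7.png"; snap("wrist",f); s=manip.get_state(); print(s["position"],s["ee_rot"],s["width"])
print(proj(f,[[.446,.061,.188]]))
Rm=q2R(s["ee_rot"]); T=lambda v:s["position"]+Rm@np.array(v)
print(proj(f,[T([0,0,.01]),T([0,0,.035]),T([0,0,.019])]))
g=cv2.cvtColor(cv2.imread(f),cv2.COLOR_BGR2GRAY); cv2.imwrite("pics/c7.png",cv2.resize(cv2.imread(f)[130:370,200:440],None,fx=2.5,fy=2.5,interpolation=2))
E
```

```text
clock: 7.75
position: [0.4454, 0.035, 0.2803]
ee_rot: [-0.002, 0.668, 0.744, -0.0]
contact_force: [-0.1, 0.1, -1.2]
width: 0.0156
gripper_force: 29.7
clock: 8.0
position: [0.4465, 0.0311, 0.281]
ee_rot: [-0.0, 0.67, 0.743, -0.001]
contact_force: [-0.7, 0.6, -0.1]
width: 0.016
gripper_force: 29.7
[0.44656544 0.03103275 0.28118232] [-1.70985948e-04  6.69725160e-01  7.42608902e-01 -4.46688160e-04] 0.015764967279807217
[[324.71591512 200.5632562 ]]
[[321.18531426 320.95457992]
 [320.64053157 293.86692116]
 [320.96983121 310.24034194]]
```

View pics/c7.png

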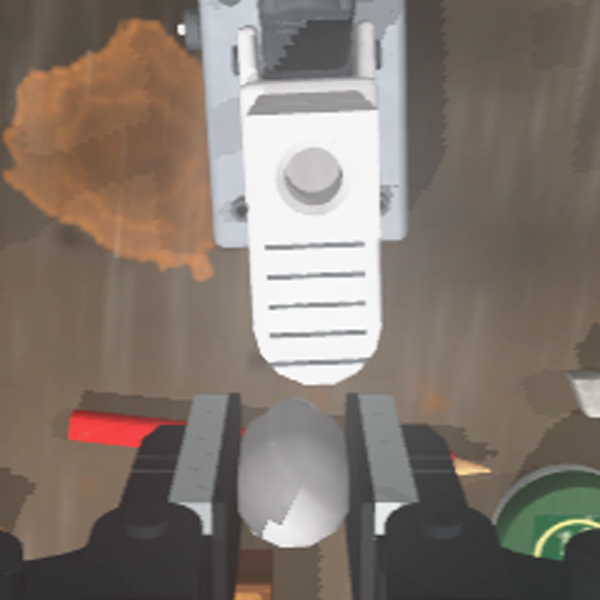

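The socket mouth centres at crop (311,180), i.e. px (324.4,202), so the socket is at about (0.4465, 0.0605), within a millimetre of the prediction. The held rest sits centred between the pads at crop (294,473). Next I'll move over it and lower to just above the mouth.

```bash
python3 -m pendant '[{"dx":0.0145,"dy":0.0015,"dz":0,"rx":0,"ry":0,"rz":0,"hand":0.01},{"dx":0.015,"dy":0.0016,"dz":0.01,"rx":0,"ry":0,"rz":0,"hand":0.01},{"dx":0,"dy":0,"dz":0.02,"rx":0,"ry":0,"rz":0,"hand":0.01},{"dx":0,"dy":0,"dz":0.016,"rx":0,"ry":0,"rz":0,"hand":0.01},{"dx":0,"dy":0,"dz":0,"rx":0,"ry":0,"rz":0,"hand":0.01},{"dx":0,"dy":0,"dz":0,"rx":0,"ry":0,"rz":0,"hand":0.01},{"dx":0,"dy":0,"dz":0,"rx":0,"ry":0,"rz":0,"hand":0.01}]'
python3 - <<'E'
from h import *
P=[]
for i in range(4): s=manip.get_state(); P.append(s["position"]); manip.get_image("side")
print(np.mean(P,0),np.std(P,0),s["contact_force"])
E
```

```text
clock: 8.63
position: [0.4474, 0.0611, 0.2364]
ee_rot: [0.001, 0.67, 0.743, 0.0]
contact_force: [0.8, 0.8, 0.5]
width: 0.0158
gripper_force: 29.7
[0.4474603  0.06126332 0.23658618] [8.41094153e-05 1.12765110e-04 1.38392650e-04] [ 0.90175874 -0.11208389 -0.36198024]
```

```bash
python3 -m pendant '[{"dx":-0.0003,"dy":-0.0006,"dz":0.006,"rx":0,"ry":0,"rz":0,"hand":0.01},{"dx":0,"dy":0,"dz":0.006,"rx":0,"ry":0,"rz":0,"hand":0.01},{"dx":0,"dy":0,"dz":0.003,"rx":0,"ry":0,"rz":0,"hand":0.01},{"dx":0,"dy":0,"dz":0.003,"rx":0,"ry":0,"rz":0,"hand":0.01},{"dx":0,"dy":0,"dz":0.002,"rx":0,"ry":0,"rz":0,"hand":0.01},{"dx":0,"dy":0,"dz":0,"rx":0,"ry":0,"rz":0,"hand":0.01}]'; python3 -m pendant '[{"dx":0,"dy":0,"dz":0.003,"rx":0,"ry":0,"rz":0,"hand":0.01},{"dx":0,"dy":0,"dz":0.002,"rx":0,"ry":0,"rz":0,"hand":0.01},{"dx":0,"dy":0,"dz":0,"rx":0,"ry":0,"rz":0,"hand":0.01},{"dx":0,"dy":0,"dz":0,"rx":0,"ry":0,"rz":0,"hand":0.01}]'
```

```text
clock: 9.33
position: [0.4461, 0.0615, 0.2151]
ee_rot: [-0.0, 0.669, 0.743, -0.0]
contact_force: [1.0, 0.2, -0.7]
width: 0.0156
gripper_force: 29.7
clock: 9.67
position: [0.4461, 0.0614, 0.2105]
ee_rot: [-0.0, 0.669, 0.743, 0.0]
contact_force: [0.6, -0.2, -0.4]
width: 0.0159
gripper_force: 29.7
```

The stem is about 12 mm into the socket with no reaction force. I'll go on to the seat.

```bash
python3 -m pendant '[{"dx":0,"dy":0,"dz":0.002,"rx":0,"ry":0,"rz":0,"hand":0.01},{"dx":0,"dy":0,"dz":0.001,"rx":0,"ry":0,"rz":0,"hand":0.01},{"dx":0,"dy":0,"dz":0,"rx":0,"ry":0,"rz":0,"hand":0.01},{"dx":0,"dy":0,"dz":0,"rx":0,"ry":0,"rz":0,"hand":0.01}]'; python3 -m pendant '[{"dx":0,"dy":0,"dz":0.001,"rx":0,"ry":0,"rz":0,"hand":0.01},{"dx":0,"dy":0,"dz":0,"rx":0,"ry":0,"rz":0,"hand":0.01},{"dx":0,"dy":0,"dz":0,"rx":0,"ry":0,"rz":0,"hand":0.01}]'
```

```text
clock: 10.0
position: [0.4461, 0.0614, 0.2075]
ee_rot: [0.0, 0.669, 0.743, 0.0]
contact_force: [0.8, 0.9, -1.2]
width: 0.016
gripper_force: 29.7
clock: 10.25
position: [0.4462, 0.0614, 0.207]
ee_rot: [0.0, 0.669, 0.743, 0.0]
contact_force: [0.1, -0.1, 3.9]
width: 0.0156
gripper_force: 30.9
```

Reaction of 3.9 N at TCP z = 0.207, with 0.2072 predicted for a full seat, so the rest is seated. I'll release and rise.

```bash
python3 -m pendant '[{"dx":0,"dy":0,"dz":0,"rx":0,"ry":0,"rz":0,"hand":0.036},{"dx":0,"dy":0,"dz":0,"rx":0,"ry":0,"rz":0,"hand":0.036},{"dx":0,"dy":0,"dz":0,"rx":0,"ry":0,"rz":0,"hand":0.036},{"dx":0,"dy":0,"dz":-0.005,"rx":0,"ry":0,"rz":0,"hand":0.036},{"dx":0,"dy":0,"dz":-0.02,"rx":0,"ry":0,"rz":0,"hand":0.036},{"dx":-0.01,"dy":0,"dz":-0.025,"rx":0,"ry":0,"rz":0,"hand":0.036},{"dx":-0.015,"dy":0,"dz":-0.025,"rx":0,"ry":0,"rz":0,"hand":0.036},{"dx":0,"dy":0,"dz":0,"rx":0,"ry":0,"rz":0,"hand":0.036},{"dx":0,"dy":0,"dz":0,"rx":0,"ry":0,"rz":0,"hand":0.036},{"dx":0,"dy":0,"dz":0,"rx":0,"ry":0,"rz":0,"hand":0.036}]'
python3 - <<'E'
from h import *
f="pics/w8.png"; snap("wrist",f); s=manip.get_state(); print(s["position"],s["ee_rot"],s["qpos"].round(2))
print("expect seated dome centre", proj(f,[[.4462,.061,.197],[.4462,.061,.188],[.4462,.061,.206]]))
# dome found against leg top: Hough
g=cv2.cvtColor(cv2.imread(f),cv2.COLOR_BGR2GRAY); u,v=proj(f,[[.4462,.061,.197]])[0].astype(int)
np.set_printoptions(linewidth=250); print(cv2.resize(g[v-64:v+64,u-64:u+64],None,fx=.25,fy=.25,interpolation=cv2.INTER_AREA)); print(u-64,v-64)
E
```

```text
clock: 11.08
position: [0.4482, 0.0366, 0.2812]
ee_rot: [-0.0, 0.669, 0.743, -0.0]
contact_force: [0.5, 0.3, 0.6]
width: 0.0356
gripper_force: 0.0
[0.44790984 0.03680855 0.28067803] [-8.87451216e-04  6.69137517e-01  7.43137905e-01 -4.99897526e-04] [-0.07  0.07  1.69  0.    1.38 -0.18]
expect seated dome centre [[320.83551269 213.72534802]
 [320.702851   210.37577371]
 [320.97945612 217.35977476]]
[[111 115 105 ...  77  89  90]
 [114 114 118 ...  77  90  91]
 [113 115 112 ...  80  92  93]
 ...
 [108 111 119 ... 125 119 118]
 [109 111 119 ... 125 120 121]
 [109 112 119 ... 125 122 124]]
256 149
```

Run:
```python
from h import *
f="pics/w8.png"; g=cv2.cvtColor(cv2.imread(f),cv2.COLOR_BGR2GRAY)
np.set_printoptions(linewidth=300,threshold=100000); print(g[178:254:3,282:360:3])
```

```text
[[199 189 189 186 245 244 147 148 150 150 149 150 150 150 150 150 150 149 149 149 213 212 204 203 201 171]
 [187 188 188 187 243 161 152 149 150 151 149 148 148 149 151 150 149 150 149 149 150 204 203 203 202 171]
 [187 187 187 186 227 148 148 148 149 150 151 149 150 150 149 150 156 163 175 180 193 205 200 199 201 172]
 [187 186 187 187 245 246 246 246 246 246 245 221 218 218 220 222 221 221 218 218 222 220 200 200 200 173]
 [188 187 186 187 244 246 246 246 246 246 237 221 219 218 220 222 221 221 219 219 222 221 203 202 202 175]
 [190 187 188 190 244 246 246 246 246 246 219 221 219 218 220 222 221 221 219 218 221 221 205 203 202 175]
 [191 188 187 189 242 246 246 246 246 243 204 168 147 146 169 218 221 221 219 218 221 222 201 204 203 177]
 [188 204 204 204 240 246 246 246 246 144 141 147 152 158 150 148 176 221 220 218 221 244 201 204 204 179]
 [187 205 203 204 240 241 242 241 143 147 169 172 178 184 177 162 153 189 219 218 221 246 200 205 203 179]
 [180 204 204 205 235 241 242 228 156 175 185 193 194 197 194 184 168 168 218 218 242 246 202 204 203 180]
 [177 203 204 203 233 241 242 
[... 982 characters left out ...]
 241 230 225 210 201 174 165 151 239 244 131 117 116 114]
 [118 120 121 122 129 245 246 240 245 246 246 246 246 246 246 246 246 246 246 246 245 244 135 117 118 115]
 [130 122 124 125 131 244 246 246 246 246 246 246 246 246 246 246 246 246 246 246 245 244 136 118 118 116]
 [140 123 125 126 131 243 246 246 246 246 246 246 246 246 246 246 246 246 246 246 245 245 142 120 119 116]
 [121 124 126 128 132 240 246 244 236 227 216 206 197 166 164 150 152 151 151 150 236 245 145 123 120 118]
 [122 126 127 129 132 237 246 246 246 247 247 247 247 247 247 247 247 247 247 246 245 245 152 123 121 118]
 [122 126 127 130 134 234 246 247 247 247 247 247 247 247 247 247 247 247 247 247 245 245 157 125 121 118]]
```

The dome sits upright on the leg top at px (318,213), with (321,214) predicted. Next I'll turn the gripper so it closes along the stand's y axis and open it.

```bash
python3 -m pendant '[{"dx":0,"dy":0,"dz":0,"rx":0,"ry":0,"rz":7,"hand":0.078},{"dx":0,"dy":0,"dz":0,"rx":0,"ry":0,"rz":7,"hand":0.078},{"dx":0,"dy":0,"dz":0,"rx":0,"ry":0,"rz":7,"hand":0.078},{"dx":0,"dy":0,"dz":0,"rx":0,"ry":0,"rz":7,"hand":0.078},{"dx":0,"dy":0,"dz":0,"rx":0,"ry":0,"rz":7,"hand":0.078},{"dx":0,"dy":0,"dz":0,"rx":0,"ry":0,"rz":7,"hand":0.078},{"dx":0,"dy":0,"dz":0,"rx":0,"ry":0,"rz":7,"hand":0.078},{"dx":0,"dy":0,"dz":0,"rx":0,"ry":0,"rz":7,"hand":0.078},{"dx":0,"dy":0,"dz":0,"rx":0,"ry":0,"rz":7,"hand":0.078},{"dx":0,"dy":0,"dz":0,"rx":0,"ry":0,"rz":7,"hand":0.078},{"dx":0,"dy":0,"dz":0,"rx":0,"ry":0,"rz":7,"hand":0.078},{"dx":0,"dy":0,"dz":0,"rx":0,"ry":0,"rz":7,"hand":0.078}]'; python3 -m pendant '[{"dx":0,"dy":0,"dz":0,"rx":0,"ry":0,"rz":3.5,"hand":0.078},{"dx":0,"dy":0,"dz":0,"rx":0,"ry":0,"rz":0,"hand":0.078},{"dx":0,"dy":0,"dz":0,"rx":0,"ry":0,"rz":0,"hand":0.078},{"dx":0,"dy":0,"dz":0,"rx":0,"ry":0,"rz":0,"hand":0.078}]'
python3 - <<'E'
from h import *
f="pics/w9.png"; snap("wrist",f); s=manip.get_state(); print(s["position"],s["qpos"].round(2),s["width"])
Rm=q2R(s["ee_rot"]); print(Rm.round(3), "tool y angle",np.degrees(np.arctan2(Rm[1,1],Rm[0,1])))
t=np.array([.4463,.0608])+.011*np.array([-.148,.989]); print("to target", Rm.T@(np.array([*t,s["position"][2]])-s["position"]))
E
```

```text
clock: 12.13
position: [0.4478, 0.0371, 0.2802]
ee_rot: [-0.0, 0.995, 0.102, -0.001]
contact_force: [-0.1, 0.7, -0.3]
width: 0.0779
gripper_force: 0.0
clock: 12.47
position: [0.4483, 0.0368, 0.2809]
ee_rot: [-0.0, 0.997, 0.075, -0.001]
contact_force: [-0.0, 0.1, 0.6]
width: 0.0778
gripper_force: 0.0
[0.44840885 0.03673878 0.28108093] [-0.07  0.07  1.69  0.    1.38  1.35] 0.07818347836663142
[[ 0.989  0.149 -0.001]
 [ 0.149 -0.989  0.   ]
 [-0.001 -0.    -1.   ]] tool y angle -81.41576656715901
to target [ 1.52030877e-03 -3.51065802e-02  8.43878583e-06]
```

```bash
python3 -m pendant '[{"dx":0.0015,"dy":-0.0175,"dz":0,"rx":0,"ry":0,"rz":0,"hand":0.078},{"dx":0,"dy":-0.0176,"dz":0,"rx":0,"ry":0,"rz":0,"hand":0.078},{"dx":0,"dy":0,"dz":0.02,"rx":0,"ry":0,"rz":0,"hand":0.078},{"dx":0,"dy":0,"dz":0.03,"rx":0,"ry":0,"rz":0,"hand":0.078},{"dx":0,"dy":0,"dz":0.03,"rx":0,"ry":0,"rz":0,"hand":0.078},{"dx":0,"dy":0,"dz":0.02,"rx":0,"ry":0,"rz":0,"hand":0.078},{"dx":0,"dy":0,"dz":0.011,"rx":0,"ry":0,"rz":0,"hand":0.078},{"dx":0,"dy":0,"dz":0,"rx":0,"ry":0,"rz":0,"hand":0.078},{"dx":0,"dy":0,"dz":0,"rx":0,"ry":0,"rz":0,"hand":0.078},{"dx":0,"dy":0,"dz":0,"rx":0,"ry":0,"rz":0,"hand":0.078}]'
python3 - <<'E'
from h import *
s=manip.get_state(); Rm=q2R(s["ee_rot"]);print(s["position"]); t=np.array([.4463,.0608])+.011*np.array([-.148,.989]); print("to target", Rm.T@(np.array([*t,s["position"][2]])-s["position"]))
E
```

```text
clock: 13.35
position: [0.4458, 0.0715, 0.1714]
ee_rot: [0.0, 0.997, 0.074, 0.001]
contact_force: [1.4, -0.4, 0.6]
width: 0.078
gripper_force: 0.0
[0.4458003  0.07146879 0.17140248]
to target [-1.08471689e-03 -3.75028841e-04 -1.96317416e-06]
```

```bash
python3 -m pendant '[{"dx":-0.0008,"dy":0,"dz":0.004,"rx":0,"ry":0,"rz":0,"hand":0.078},{"dx":0,"dy":0,"dz":0.004,"rx":0,"ry":0,"rz":0,"hand":0.078},{"dx":0,"dy":0,"dz":0,"rx":0,"ry":0,"rz":0,"hand":0.078},{"dx":0,"dy":0,"dz":0,"rx":0,"ry":0,"rz":0,"hand":0.078}]'; python3 -m pendant '[{"dx":0,"dy":0,"dz":0.001,"rx":0,"ry":0,"rz":0,"hand":0.078},{"dx":0,"dy":0,"dz":0,"rx":0,"ry":0,"rz":0,"hand":0.078},{"dx":0,"dy":0,"dz":0,"rx":0,"ry":0,"rz":0,"hand":0.078}]';python3 -m pendant '[{"dx":0,"dy":0,"dz":0.001,"rx":0,"ry":0,"rz":0,"hand":0.078},{"dx":0,"dy":0,"dz":0,"rx":0,"ry":0,"rz":0,"hand":0.078},{"dx":0,"dy":0,"dz":0,"rx":0,"ry":0,"rz":0,"hand":0.078}]';python3 -m pendant '[{"dx":0,"dy":0,"dz":0.001,"rx":0,"ry":0,"rz":0,"hand":0.078},{"dx":0,"dy":0,"dz":0,"rx":0,"ry":0,"rz":0,"hand":0.078},{"dx":0,"dy":0,"dz":0,"rx":0,"ry":0,"rz":0,"hand":0.078}]'
```

```text
clock: 13.68
position: [0.4441, 0.0713, 0.1627]
ee_rot: [0.0, 0.997, 0.074, 0.0]
contact_force: [0.5, -0.1, 0.6]
width: 0.0782
gripper_force: 0.0
clock: 13.93
position: [0.4443, 0.0713, 0.1617]
ee_rot: [0.0, 0.997, 0.074, 0.0]
contact_force: [-0.2, -0.3, -0.8]
width: 0.0781
gripper_force: 0.0
clock: 14.18
position: [0.4442, 0.0714, 0.1605]
ee_rot: [-0.0, 0.997, 0.074, 0.0]
contact_force: [-0.6, 0.6, -0.0]
width: 0.0778
gripper_force: 0.0
clock: 14.43
position: [0.4443, 0.0713, 0.1599]
ee_rot: [0.0, 0.997, 0.074, 0.0]
contact_force: [-0.8, -0.1, 3.6]
width: 0.078
gripper_force: 1.9
```

Tab contact is at TCP z ≈ 0.1603 (model 0.1607), so the geometry holds. I'll push down 36 mm with the lever still open.

```bash
python3 -m pendant '[{"dx":0,"dy":0,"dz":0.004,"rx":0,"ry":0,"rz":0,"hand":0.078},{"dx":0,"dy":0,"dz":0.004,"rx":0,"ry":0,"rz":0,"hand":0.078},{"dx":0,"dy":0,"dz":0.004,"rx":0,"ry":0,"rz":0,"hand":0.078},{"dx":0,"dy":0,"dz":0.004,"rx":0,"ry":0,"rz":0,"hand":0.078},{"dx":0,"dy":0,"dz":0.004,"rx":0,"ry":0,"rz":0,"hand":0.078},{"dx":0,"dy":0,"dz":0.004,"rx":0,"ry":0,"rz":0,"hand":0.078},{"dx":0,"dy":0,"dz":0.004,"rx":0,"ry":0,"rz":0,"hand":0.078},{"dx":0,"dy":0,"dz":0.004,"rx":0,"ry":0,"rz":0,"hand":0.078},{"dx":0,"dy":0,"dz":0.003,"rx":0,"ry":0,"rz":0,"hand":0.078},{"dx":0,"dy":0,"dz":0,"rx":0,"ry":0,"rz":0,"hand":0.078},{"dx":0,"dy":0,"dz":0,"rx":0,"ry":0,"rz":0,"hand":0.078},{"dx":0,"dy":0,"dz":0,"rx":0,"ry":0,"rz":0,"hand":0.078}]'
python3 - <<'E'
from h import *
P=[];F=[]
for i in range(4): s=manip.get_state(); P.append(s["position"]);F.append(s["contact_force"]); manip.get_image("side")
print(np.mean(P,0),np.mean(F,0))
E
```

```text
clock: 15.43
position: [0.4444, 0.0713, 0.125]
ee_rot: [0.0, 0.997, 0.074, 0.0]
contact_force: [-2.6, -0.2, 7.1]
width: 0.0783
gripper_force: 3.1
[0.44435518 0.07131568 0.12505481] [-1.90317119  0.0497853   6.612605  ]
```

```bash
python3 -m pendant '[{"dx":0,"dy":-0.0007,"dz":-0.0009,"rx":0,"ry":0,"rz":0,"hand":0.075},{"dx":0,"dy":-0.0007,"dz":-0.0008,"rx":0,"ry":0,"rz":0,"hand":0.072},{"dx":0,"dy":-0.0007,"dz":-0.0008,"rx":0,"ry":0,"rz":0,"hand":0.069},{"dx":0,"dy":-0.0007,"dz":-0.0007,"rx":0,"ry":0,"rz":0,"hand":0.066},{"dx":0,"dy":-0.0006,"dz":-0.0006,"rx":0,"ry":0,"rz":0,"hand":0.063},{"dx":0,"dy":-0.0006,"dz":-0.0006,"rx":0,"ry":0,"rz":0,"hand":0.06},{"dx":0,"dy":0,"dz":0,"rx":0,"ry":0,"rz":0,"hand":0.06},{"dx":0,"dy":0,"dz":0,"rx":0,"ry":0,"rz":0,"hand":0.06},{"dx":0,"dy":0,"dz":0,"rx":0,"ry":0,"rz":0,"hand":0.06}]'
python3 - <<'E'
from h import *
s=manip.get_state(); Rm=q2R(s["ee_rot"]);print(s["position"],s["contact_force"],s["gripper_force"],s["width"]); print("stand frame", np.array([[.989,.148],[-.148,.989]])@(s["position"][:2]-[.4463,.0608]))
E
```

```text
clock: 16.38
position: [0.4453, 0.0739, 0.1301]
ee_rot: [0.002, 0.997, 0.075, 0.002]
contact_force: [-0.3, -4.9, 7.5]
width: 0.0597
gripper_force: 3.6
[0.44533101 0.0738667  0.13006071] [-0.27661577 -4.87305229  7.45916677] 3.5739560262300074 0.059740240161557996
stand frame [0.00097554 0.01306637]
```

```bash
python3 -m pendant '[{"dx":0,"dy":0.0008,"dz":-0.0006,"rx":0,"ry":0,"rz":0,"hand":0.057},{"dx":0,"dy":0.0013,"dz":-0.0006,"rx":0,"ry":0,"rz":0,"hand":0.054},{"dx":0,"dy":0.0014,"dz":-0.0005,"rx":0,"ry":0,"rz":0,"hand":0.051},{"dx":0,"dy":0.0014,"dz":-0.0005,"rx":0,"ry":0,"rz":0,"hand":0.048},{"dx":0,"dy":0.0014,"dz":-0.0004,"rx":0,"ry":0,"rz":0,"hand":0.045},{"dx":0,"dy":0,"dz":0,"rx":0,"ry":0,"rz":0,"hand":0.045},{"dx":0,"dy":0,"dz":0,"rx":0,"ry":0,"rz":0,"hand":0.045}]' 35
python3 - <<'E'
from h import *
P=[];F=[]
for i in range(3): s=manip.get_state(); P.append(s["position"]);F.append(s["contact_force"]); manip.get_image("side")
p=np.mean(P,0);print(p,np.mean(F,0),s["gripper_force"],s["width"]); print("stand frame", np.array([[.989,.148],[-.148,.989]])@(p[:2]-[.4463,.0608]))
E
```

```text
clock: 16.97
position: [0.446, 0.069, 0.1325]
ee_rot: [0.0, 0.997, 0.074, 0.002]
contact_force: [0.1, -0.3, 5.6]
width: 0.0452
gripper_force: 4.8
[0.4460432  0.06903458 0.13253271] [0.46546223 0.04417628 6.23133831] 4.862934006960131 0.04517791334294138
stand frame [0.00096474 0.008182  ]
```

```bash
python3 -m pendant '[{"dx":0,"dy":0.0013,"dz":-0.0004,"rx":0,"ry":0,"rz":0,"hand":0.042},{"dx":0,"dy":0.0013,"dz":-0.0003,"rx":0,"ry":0,"rz":0,"hand":0.039},{"dx":0,"dy":0.0011,"dz":-0.0003,"rx":0,"ry":0,"rz":0,"hand":0.037},{"dx":0,"dy":0,"dz":0,"rx":0,"ry":0,"rz":0,"hand":0.03},{"dx":0,"dy":0,"dz":0,"rx":0,"ry":0,"rz":0,"hand":0.03},{"dx":0,"dy":0,"dz":0,"rx":0,"ry":0,"rz":0,"hand":0.03},{"dx":0,"dy":0,"dz":0,"rx":0,"ry":0,"rz":0,"hand":0.03}]' 35
python3 - <<'E'
from h import *
P=[];F=[]
for i in range(3): s=manip.get_state(); P.append(s["position"]);F.append(s["contact_force"]); snap("side","pics/sideF.png"); snap("scene","pics/sceneF.png")
snap("wrist","pics/wF.png")
p=np.mean(P,0);print(p,np.mean(F,0),s["gripper_force"],s["width"]); print("stand frame", np.array([[.989,.148],[-.148,.989]])@(p[:2]-[.4463,.0608]))
E
```

```text
clock: 17.7
position: [0.4466, 0.0647, 0.133]
ee_rot: [0.001, 0.997, 0.074, 0.002]
contact_force: [3.6, -5.0, 4.2]
width: 0.0357
gripper_force: 35.3
[0.44659913 0.06470812 0.13303862] [ 2.96706954 -5.28229115  3.95755091] 35.29447072250438 0.035431644128938955
stand frame [0.00087424 0.00382086]
```

The lever squeezed to 35.5 mm between the pads at 35 N, which is the shut width with pad compression. Next I'll cross-check the slide by tracking the tab end between the side images from before and now.

Run:
```python
from h import *
a=cv2.imread("pics/side0.png"); b=cv2.imread("pics/sideF.png"); f="pics/side0.png"
ax=np.array([.4463,.0608]); y=np.array([-.148,.989]); x=np.array([.989,.148])
pt=lambda d,z,o=0:[*(ax-y*d+x*o),z]
P=proj(f,[pt(.052,.150),pt(.052,.114)]); print(P, (P[1]-P[0])/36, "px per mm")
for (w,h,d) in ((9,9,.052),(12,8,.05),(8,6,.055),(14,8,.056)):
    u,v=proj(f,[pt(d,.148)])[0].round().astype(int); t=a[v-h:v+h,u-w:u+w]
    r=cv2.matchTemplate(b[v-30:v+50,u-40:u+40],t,cv2.TM_CCOEFF_NORMED)
    _,m,_,l=cv2.minMaxLoc(r); i,j=l[1],l[0]
    sy=(r[i-1,j]-r[i+1,j])/(2*(r[i-1,j]-2*r[i,j]+r[i+1,j])); sx=(r[i,j-1]-r[i,j+1])/(2*(r[i,j-1]-2*r[i,j]+r[i,j+1]))
    print(m, "du",j+sx-(40-w),"dv",i+sy-(30-h))
# numeric profile under tab along post in sideF: post front edges
g=cv2.cvtColor(b,cv2.COLOR_BGR2GRAY).astype(np.float32)
zs=np.arange(.03,.115,.002)
for nm in("side0","sideF"):
    g=cv2.cvtColor(cv2.imread(f"pics/{nm}.png"),cv2.COLOR_BGR2GRAY).astype(np.float32)
    p=proj(f,[pt(.008,z) for z in zs]).astype(np.float32); print(nm,[(round(z*1e3),int(q)) for z,q in zip(zs,cv2.remap(g,p[:,:1],p[:,1:],1)[:,0])])
```

```text
[[332.16007164 264.93663067]
 [331.89196499 272.418289  ]] [-0.00744741  0.20782384] px per mm
0.8256194591522217 du 0.66983604 dv 8.664883
0.8653972148895264 du 0.36395645 dv 8.56081
0.9207462668418884 du -0.38397598 dv 8.045048
0.8812605142593384 du -0.050474167 dv 8.396788
side0 [(30, 157), (32, 156), (34, 156), (36, 156), (38, 157), (40, 158), (42, 156), (44, 155), (46, 152), (48, 146), (50, 141), (52, 134), (54, 126), (56, 121), (58, 119), (60, 117), (62, 120), (64, 124), (66, 129), (68, 132), (70, 136), (72, 139), (74, 142), (76, 144), (78, 145), (80, 147), (82, 150), (84, 153), (86, 157), (88, 159), (90, 161), (92, 164), (94, 166), (96, 168), (98, 169), (100, 169), (102, 170), (104, 172), (106, 174), (108, 176), (110, 178), (112, 183), (114, 188)]
sideF [(30, 155), (32, 155), (34, 155), (36, 155), (38, 157), (40, 158), (42, 161), (44, 164), (46, 166), (48, 166), (50, 167), (52, 166), (54, 166), (56, 165), (58, 167), (60, 168), (62, 170), (64, 171), (66, 172), (68, 175), (70, 178), (72, 181), (74, 186), (76, 190), (78, 192), (80, 195), (82, 197), (84, 199), (86, 202), (88, 200), (90, 199), (92, 194), (94, 188), (96, 182), (98, 174), (100, 166), (102, 159), (104, 153), (106, 149), (108, 149), (110, 149), (112, 149), (114, 148)]
```

Run:
```python
from h import *
ax=np.array([.4463,.0608]); y=np.array([-.148,.989]); x=np.array([.989,.148])
def edges(f,z,ys):
    g=cv2.cvtColor(cv2.imread(f),cv2.COLOR_BGR2GRAY).astype(np.float32)
    xs=np.arange(-.026,.026,.0005)
    for yy in ys:
        P=np.array([[*(ax+y*yy+x*o),z] for o in xs]); p=proj(f,P).astype(np.float32)
        a=cv2.remap(g,p[:,:1],p[:,1:],cv2.INTER_CUBIC)[:,0]; d=np.diff(a)
        k=np.argsort(-abs(d)); out=[];
        for i in k:
            if all(abs(i-j)>4 for j in out): out.append(i)
            if len(out)==5: break
        print(f,yy,[(round(xs[i]*1e3+.25,2),int(d[i])) for i in sorted(out)],"px",p[0].round(),p[-1].round())
ys=(-.032,-.036,-.038,-.040,-.042)
edges("pics/w9.png",.152,ys)
for z in(.113,.115,.1165): print(z); edges("pics/wF.png",z,ys)
for f in("pics/w9.png","pics/wF.png"): print(json.load(open(f+".json"))["s"])
```

```text
pics/w9.png -0.032 [(np.float64(-16.75), 80), (np.float64(-13.25), -51), (np.float64(8.75), 10), (np.float64(12.75), 70), (np.float64(16.25), -25)] px [330. 269.] [331. 192.]
pics/w9.png -0.036 [(np.float64(-24.25), -3), (np.float64(-16.75), 75), (np.float64(16.25), -25), (np.float64(18.75), -2), (np.float64(21.25), -2)] px [336. 269.] [337. 192.]
pics/w9.png -0.038 [(np.float64(-24.25), -4), (np.float64(-16.75), 76), (np.float64(13.25), -1), (np.float64(16.75), -26), (np.float64(23.75), 0)] px [339. 269.] [340. 192.]
pics/w9.png -0.04 [(np.float64(-16.75), 67), (np.float64(-13.25), -59), (np.float64(2.25), -22), (np.float64(12.75), 47), (np.float64(16.75), -26)] px [342. 269.] [343. 192.]
pics/w9.png -0.042 [(np.float64(-25.25), -9), (np.float64(-20.25), 1), (np.float64(-16.75), 71), (np.float64(16.75), -28), (np.float64(24.75), -1)] px [345. 269.] [347. 192.]
0.113
pics/wF.png -0.032 [(np.float64(-2.25), 89), (np.float64(2.75), 16), (np.float64(8.75), 19), (np.float64(11.75), 46), (np.float64(15.75), -22)] px [406. 365.] [414. 243.]
pics/wF.png -0.036 [(np.float64(-10.75), 71), (np
[... 2039 characters left out ...]
cs/wF.png -0.04 [(np.float64(-11.75), 26), (np.float64(-8.25), -21), (np.float64(10.75), -17), (np.float64(13.25), 90), (np.float64(18.25), -30)] px [428. 370.] [439. 246.]
pics/wF.png -0.042 [(np.float64(-25.75), 1), (np.float64(-21.25), 2), (np.float64(-14.75), 51), (np.float64(15.75), -6), (np.float64(18.25), -33)] px [433. 370.] [444. 246.]
{'position': [0.4482939302599114, 0.036762035585742744, 0.28089055980605176], 'ee_rot': [-0.000133219379329154, 0.9971830589831495, 0.07500288379290931, -0.0007046647096649132]}
{'position': [0.4466135930776789, 0.06470718476786817, 0.13304563728353516], 'ee_rot': [0.0006021908349487213, 0.9972610201843414, 0.07394382011559976, 0.0015512748940184429]}
```

Run:
```python
from h import *
ax=np.array([.4463,.0608]); y=np.array([-.148,.989]); x=np.array([.989,.148])
for i in range(6): snap("wrist",f"pics/q{i}.png")
def edge(f,z,ys,lo,hi,sgn):
    g=cv2.cvtColor(cv2.imread(f),cv2.COLOR_BGR2GRAY).astype(np.float32); xs=np.arange(lo,hi,.0001); o=[]
    for yy in ys:
        p=proj(f,[[*(ax+y*yy+x*q),z] for q in xs]).astype(np.float32)
        a=cv2.GaussianBlur(cv2.remap(g,p[:,:1],p[:,1:],cv2.INTER_LINEAR),(1,7),1.5)[:,0]; d=np.diff(a)*sgn
        o.append(xs[np.argmax(d)]*1e3)
    return np.median(o).round(2)
ys=np.arange(-.043,-.033,.001); yb=np.arange(-.045,-.02,.002)
for f in["w9"]+[f"q{i}" for i in range(6)]:
    F=f"pics/{f}.png"
    print(f,"tab+x",edge(F,.152 if f=="w9" else .115,ys,.013,.021,-1),"base+x",edge(F,.024,yb,.033,.043,-1),"base-x",edge(F,.024,yb,-.043,-.033,1), json.load(open(F+".json"))["s"]["ee_rot"][3])
s=manip.get_state(); print(s["contact_force"],s["gripper_force"],s["width"],s["position"],s["clock"])
```

```text
w9 tab+x 16.5 base+x 38.2 base-x -38.7 -0.0007046647096649132
q0 tab+x 17.7 base+x 39.5 base-x -37.8 0.0015170418614832296
q1 tab+x 17.7 base+x 39.5 base-x -41.1 0.001483158183396836
q2 tab+x 17.7 base+x 39.5 base-x -41.1 0.0015359886768323537
q3 tab+x 17.7 base+x 39.5 base-x -39.8 0.001484799031592287
q4 tab+x 17.7 base+x 39.5 base-x -41.2 0.0015244450426862108
q5 tab+x 17.7 base+x 39.5 base-x -41.2 0.001506351993870451
[ 2.29287344 -5.7924732   3.69502277] 35.29442409121984 0.03593569930394363 [0.44659003 0.06470534 0.13303414] 18.35
```

The cross-check agrees. After the common camera shift (shared with the fixed base edge), the tab top is at about 0.115 m, so the slide is about 37 mm: at the mark. The lever is shut, the grip is 35 N and the state is steady, so I'm handing in.

```bash
python3 -c "
from rig import manip
print(manip.sign_off())"
```

```text
the job is handed in; nothing more can be done
None
```

I seated the domed rest in the socket, pushed the leg down about 37 mm to the mark (within about 1 mm by my measurements) and squeezed the lever shut; I handed in still holding leg and lever at 35 N, and was shown no verdict.

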